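Free the seized G-clamp and slide the top tile onto the drying rack

ROBOT

A 7-joint arm with a two-finger parallel gripper is mounted at the origin on the work surface. World frame = base frame: x ahead of the robot, y to its left, z up, the work surface at z = 0. Lengths are in m, angles in rad, forces in N, time in s.
With the tool pointing down it reaches from about 0.4 to 0.85 m from the base axis. Payload 10.4 kg.
Tool frame: the origin (TCP) lies at the very end of the fingers, on their centre line; the grasp point (between the pads) lies 19 mm behind it; z points along the fingers, y is the line along which they close (so a half turn about z gives the same grasp; the last joint's range is limited). The gripper opens to 87 mm and grips with 3 to 60 N. Pads are 19 mm wide; open, the fingers measure 117 mm over their backs; the gripper's body (75 mm by 190 mm) begins 51 mm behind the grasp point.
Start: joints at [-0.023, 0.332, -0.065, 1.46, 0.022, 1.35, -0.088], TCP at [0.625, 0, 0.223] pointing down, gripper open.
Joint ranges: [-2.6, 2.6], [-0.5, 2.12], [-1.47, 1.34], [0.16, 2.42], [-1.27, 4.41], [0.06, 2.06], [-2.6, 2.6]. Speed limits (rad/s): [2.22, 2.22, 2.79, 2.79, 3.14, 3.14, 3.14].

INTERFACE

Orientations are given as a unit quaternion [x, y, z, w].
In Python, from bench import * gives the robot as it stands.
- The arm moves only by the tool step_arm, never from a script. Its arguments are lists of equal length, an entry for each row: "delta_pos": the shift along the world's x, y, z in units of 25 mm (1.0 is 25 mm), a list of three; "turn": the turn about the world's z in units of 0.12 rad (1.0 is 0.12 rad). In form: {"delta_pos": [[tx, ty, tz], ...], "turn": [turn, ...]}. A call has 1 to 12 rows; each row shifts and turns the commanded pose from where the row before left it; what a row does not reach is not made up. A row lasts 1/10 s, in which the tool goes at most 50 mm and 8.59 degrees, less where a joint would pass 70% of its speed; a pose out of reach is approached as far as the arm can. A call with a number of a shift or a turn outside -1 to 1 is refused whole. A call with a gripper value outside its range is refused whole. "grip" is the closure, from 0 (fully open) to 1 (shut), set as the call begins (left out, the last holds). The fingers move at their own pace and stop on an object; "newtons" is the grip in N (left out, the last holds). Time passes only in rows, so rows that do not move let the fingers close. It gives the time, the measured TCP pose, the force, the opening and the grip force at its end, in the units of the state.
- read_state(): the state, without advancing time (a new reading comes with each control period).
- camera(name): name is "scene" or "side" or "wrist"; returns a dict with "image" (400x640x3 uint8, red, green, blue), "z_map" (400x640 float32, m along the optical axis (not along the pixel's ray), 0 where there is no reading), "mtx" (3x3 intrinsics, pixels), "view" (4x4, takes a point from world to camera coordinates). Camera axes: x right, y up, looking along -z (the intrinsics and any distortion apply to the point x, -y, -z); pixel columns grow to the right and rows downward; lengths in m; the calibration is good to about 2 mm. A picture is of the moment at which its call begins.
- close_job(): hands the job in; it is judged then, once.
The state is a dict: "time": time; "joint_positions": joint angles; "joint_vel": joint speeds; "joint_torque": joint torques, N m; "ee_pos": TCP position; "eef_rot": TCP orientation; "ft_force": force on the tool from outside, world axes, zero at the start; "torque": the same for the moment, N m; "width": finger opening in m; "grip_force": force on a finger pad.
Only numpy, scipy, OpenCV 4.12 (cv2) and the standard library are available. Lean on these libraries where they do the work, as an engineer would, in place of code of your own. Each camera call takes 0.05 s, during which the arm holds its last target. There are 200 camera calls.

TASK

The screw of the G-clamp that holds down the stack of terracotta tiles has seized: crack it loose with a short firm push on the end of its tommy bar, then back it off (anticlockwise seen from above) by at least half a turn so that its pad stands clear. Then slide the top tile sideways off the stack onto the drying rack beside it, without lifting it, until it lies wholly and squarely on the rack. Leave the other tiles, the tool tray and everything else where they are.

Things in the scene. Friction and masses are not known exactly. Their poses are not given: they have to be found in the camera images.
- screw (a joint): Turn of the clamp screw, rad: 0 at the start (screwed down hard), grows anticlockwise from above as it loosens, stop at 5.6. Screw, bar and pad rise 8 mm per turn. Seized: 0.45 to 0.75 N m starts it (10 to 15 N near the bar's end); the resistance falls steadily as it turns, and from about 0.8 rad on the pad is off the tile and it turns freely (0.05 N m). It stays where it is left.
- bar (a point): Centre of the tommy bar, on the vertical screw axis, about 203 mm above the table at the start. The steel bar is horizontal, 110 mm long from ball to ball and 9 mm thick, with 13 mm balls on its ends; the point's y axis runs along the bar. A 21 mm round screw head, 24 mm high, is in its middle; the clamp's boss (34 mm across) ends 41 mm below the bar. Nothing else within 0.2 m is as high.
- clamp: Dark cast G-clamp, fixed, upright: origin on the table under the screw axis; its spine (22 mm wide, up to 160 mm high) stands 68 to 100 mm from the axis along the body's x axis (away from the robot), its upper jaw at 126 to 162 mm height joins the spine to the boss. The 36 mm round rubber-faced pad under the screw presses on the top tile, on the tile's centre line 40 mm in from its far end.
- top_tile: The top tile of the stack, loose: terracotta, 240 mm long (its x), 115 mm wide (its y), 12 mm thick, about 0.5 to 0.85 kg. Origin: centre of its underside, which is 89 to 90 mm above the table at the start (upper face 101 to 102 mm). It is pinched by the clamp pad until the screw is backed off.
- tile2: The next tile under the top one, loose, same size (origin: centre of its underside), with a pale cured clay sheet 212 x 97 x 2 mm stuck to its upper face, on which the top tile rests. Around the sheet there is thus a 2 mm gap under the top tile's edge.
- tile1: The tile below that, the same, also with a clay sheet on it. Origin: centre of its underside.
- tile0: The lowest tile of the stack, the same; it lies on the fixed plywood stand 48 mm high. Origin: centre of its underside.
- rack: Drying rack, fixed, a low stand of wooden slats, 285 mm (its x) by 180 mm (its y, the direction of its slats and of the slide), deck 88.5 mm above the table (about 1 mm below the underside of the top tile). Origin: on the table under the deck's centre. It stands beside the stack, on its left or its right, parallel to it, with a gap of about 10 to 18 mm to the tiles.
- tray: Shallow black tool tray, fixed, 230 x 160 x 28 mm high, on the other side of the stack. Origin: centre of its underside. Everything in it is less than 45 mm high, so a hand can work above it.
- cutter_big: Loose yellow plastic ring cutter in the tray, 64 mm across, 16 mm high. Origin: centre of its underside.
- cutter_small: Loose yellow plastic ring cutter in the tray, 44 mm across, 16 mm high. Origin: centre of its underside.
- palette_knife: Loose palette knife lying in the tray, 170 mm long. Origin: in its middle, at its underside.
- mug: Loose blue mug, 82 mm across, 95 mm high, on the table to the left. Origin: centre of its underside.
- paper_cup: Loose red cup, 74 mm across, 85 mm high, on the table to the left. Origin: centre of its underside.
- brush_pot: Loose mesh pot with brushes, 80 mm across, 175 mm high, on the table to the left. Origin: centre of its underside.
Mind the look-alikes: they are no part of the job. What is shaped like the clamp but turquoise is not meant.

How it is judged:
On the way, in this order (a step that is already met when the one before it is completed fails the run):
1. the seized screw is cracked loose, the top tile still in its place (value of joint screw above 0.25 rad and distance of top_tile from where it was at the start of the episode below 0.01 m), for 0.02 s.
2. the screw is backed off half a turn (2.9 rad) or more, the top tile still in its place (value of joint screw above 2.9 rad and distance of top_tile from where it was at the start of the episode below 0.01 m), for 0.2 s.
3. the top tile lies on the rack (y of top_tile in the frame of rack between -0.035 and 0.035 m and height (world z) of top_tile below 0.0895 m and angle between top_tile's own z axis and vertical below 0.02 rad), for 0.2 s.
At the end, for the whole second after the job is handed in: Screw backed off 2.9 rad or more; top tile flat and at rest on the rack deck, its centre within 35 mm of the rack centre across (slide direction) and 25 mm along, within 0.2 rad of square; the other three tiles within 6 mm of where they were (all of step 3 and value of joint screw above 2.9 rad and x of top_tile in the frame of rack between -0.025 and 0.025 m and angle between the x axis of top_tile and the x axis of rack, either way round below 0.2 rad and height (world z) of top_tile above 0.087 m and linear speed of top_tile below 0.01 m/s and distance of each of tile2, tile1, tile0 from where it was at the start of the episode below 0.006 m); the robot touches nothing.
It fails at once if another tile of the stack is shifted by more than 8 mm (distance of any of tile2, tile1, tile0 from where it was at the start of the episode above 0.008 m).
It fails at once if the top tile is lifted (more than 10 mm) or tipped (more than 0.15 rad) instead of slid (height (world z) of top_tile above 0.1 m or angle between top_tile's own z axis and vertical above 0.15 rad).
It fails at once if something in the tray or on the table is knocked out of its place (more than 20 mm) (distance of any of cutter_big, cutter_small, palette_knife, mug, paper_cup, brush_pot from where it was at the start of the episode above 0.02 m).
It also fails if it takes over 54 s, if anything falls off the work surface, if the arm or the gripper's body presses on something with over 40 N, if the wrist force passes 120 N, or if a joint passes its speed limit or range.

## Working session

There is one attempt and no reset: what is moved stays moved. The work goes in short steps, Python scripts to look and compute and a tool call to move; the robot and the scene stay as the last step left them, time stands still between calls to the robot, and variables do not carry over. Pictures are saved under pics/ and viewed, at most 10 in all, crops included, and the job is handed in when it is done.

Besides the shell and the picture viewer there is one more tool, called after "Call:" by a JSON object that holds its "op" and its "data". step_arm: Moves the arm, as the interface text tells. Shifts and turns lie within -1 to 1; 1 stands for 25 mm of shift or 0.12 rad of turn. Its arguments: {"type":"object","properties":{"delta_pos":{"type":"array"},"turn":{"type":"array"},"grip":{"type":"number"},"newtons":{"type":"number"}},"required":["delta_pos","turn"]}

```bash
mkdir -p pics; cat > h.py <<'E'
from bench import *
import numpy as np, cv2, pickle
def grab(n,tag):
    c=camera(n); pickle.dump(c,open(f'pics/{tag}.pkl','wb')); cv2.imwrite(f'pics/{tag}.png',c['image'][:,:,::-1]); return c
def load(tag): return pickle.load(open(f'pics/{tag}.pkl','rb'))
def cloud(c):
    h,w=c['z_map'].shape; u,v=np.meshgrid(np.arange(w),np.arange(h)); z=c['z_map']; K=c['mtx']
    p=np.stack([(u-K[0,2])/K[0,0]*z,-(v-K[1,2])/K[1,1]*z,-z,np.ones_like(z)],-1)
    q=p@np.linalg.inv(c['view']).T; q=q[...,:3]; q[z<=0]=np.nan; return q
def ray(c,u,v,zp):
    K=c['mtx']; d=np.array([(u-K[0,2])/K[0,0],-(v-K[1,2])/K[1,1],-1]); M=np.linalg.inv(c['view'])
    o=M[:3,3]; d=M[:3,:3]@d; return o+d*(zp-o[2])/d[2]
E
python3 - <<'E'
from h import *
a=grab('scene','s0')['image'];b=grab('side','d0')['image'];grab('wrist','w0')
cv2.imwrite('pics/two.png',cv2.resize(np.vstack([a,b])[:,:,::-1],(480,600)))
for n in('s0','d0','w0'):
    c=load(n);print(n,c['mtx'][0,0],np.linalg.inv(c['view'])[:3,3].round(3))
print(read_state())
E
```

```text
s0 400.11488465457927 [1.142 0.689 0.933]
d0 367.3359360494538 [0.367 0.847 0.557]
w0 288.158396929728 [0.625 0.065 0.384]
{'time': 0.15, 'joint_positions': array([-0.02257378,  0.33272485, -0.06470326,  1.46068697,  0.0216123 ,
        1.34994028, -0.08848837]), 'joint_vel': array([-2.66466954e-04, -7.38187266e-04, -7.03401048e-04, -3.22621332e-03,
       -4.39463174e-05,  1.70314299e-03,  8.21718698e-04]), 'joint_torque': array([ 1.82067095e-03, -6.23630190e+01,  2.54254905e-02, -3.90143681e+01,
       -6.11935230e-02,  3.71907104e-02, -1.53469024e-06]), 'ee_pos': array([ 6.24719814e-01, -1.86031905e-05,  2.21967226e-01]), 'eef_rot': array([ 7.07104273e-01,  7.07109089e-01, -3.95381085e-04, -3.55691952e-04]), 'ft_force': array([-0.26353183,  0.1527695 , -1.13889227]), 'torque': array([0.02630534, 0.01685743, 0.00457181]), 'grip_force': 0.0, 'width': 0.0869451256955965}
```

View pics/s0.png

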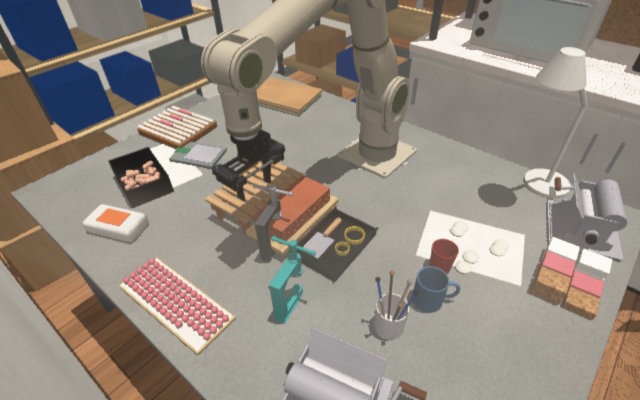

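View pics/d0.png

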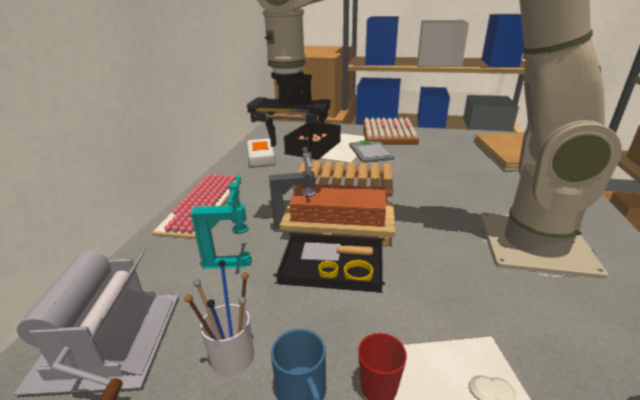

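The scene view shows the dark clamp at about (268,215), with its bar at about (272,188). The turquoise look-alike is at (290,280). The tile stack is at (300,205), the rack at (245,195) on the robot's right (-y), and the tray at (340,240) on its left. In the side view the dark clamp is at (290,195) and the turquoise one at (225,225). The dark one fits: it is grey-black and its pad stands on the tiles. I'll confirm this in a crop.

```bash
python3 - <<'E'
from h import *
a=load('s0')['image'][150:280,200:340,::-1];b=load('d0')['image'][130:280,230:410,::-1];w=load('w0')['image'][:,:,::-1]
A=cv2.resize(a,(420,390),interpolation=cv2.INTER_CUBIC)
B=cv2.resize(b,(360,300));
im=np.zeros((600,800,3),np.uint8);im[:390,:420]=A;im[:300,430:790]=B;im[310:600,430:790]=cv2.resize(w,(360,290));cv2.imwrite('pics/crop.png',im)
for n in('s0','d0','w0'):
    c=load(n);q=cloud(c);I=c['image'].astype(int)
    hsv=cv2.cvtColor(c['image'],cv2.COLOR_RGB2HSV)
    reg=(q[...,0]>.35)&(q[...,0]<.9)&(abs(q[...,1])<.35)
    t=reg&(hsv[...,0]<12)&(hsv[...,1]>110)&(q[...,2]>.095)&(q[...,2]<.108)
    if t.sum()>20:
        p=q[t];print(n,'tile',t.sum(),np.median(p[:,2]).round(4),cv2.minAreaRect((p[:,:2]*1000).astype(np.float32)))
    r=reg&(abs(q[...,2]-.0885)<.005)&(hsv[...,0]>9)&(hsv[...,0]<25)&(hsv[...,1]>70)
    if r.sum()>20:
        p=q[r];print(n,'rack',r.sum(),np.median(p[:,2]).round(4),cv2.minAreaRect((p[:,:2]*1000).astype(np.float32)))
    k=reg&(hsv[...,1]<60)&(q[...,2]>.11)&(q[...,2]<.16)
    if k.sum()>5: p=q[k];print(n,'grey mid',k.sum(),np.nanpercentile(p,[2,50,98],axis=0).round(3).tolist())
    k=reg&(hsv[...,1]<60)&(q[...,2]>.185)&(q[...,2]<.218)&(q[...,0]<.85)
    if k.sum()>5: p=q[k];print(n,'grey hi',k.sum(),np.nanpercentile(p,[2,50,98],axis=0).round(3).tolist())
E
```

```text
s0 tile 1471 0.1024 ((499.71173095703125, 16.095870971679688), (242.82077026367188, 116.62646484375), 3.1801652908325195)
s0 rack 1768 0.0887 ((508.86334228515625, -78.32841491699219), (287.2388000488281, 304.6180419921875), 2.846012830734253)
s0 grey mid 447 [[0.577, 0.019, 0.111], [0.649, 0.048, 0.154], [0.765, 0.223, 0.16]]
s0 grey hi 198 [[0.562, -0.03, 0.189], [0.586, 0.028, 0.207], [0.711, 0.245, 0.217]]
d0 tile 2009 0.103 ((500.1105041503906, 18.793182373046875), (240.14479064941406, 117.59818267822266), 4.004273414611816)
d0 rack 1581 0.0896 ((506.8487854003906, -78.32826232910156), (284.2189636230469, 310.6383056640625), 3.7600419521331787)
d0 grey mid 730 [[0.566, 0.023, 0.111], [0.631, 0.048, 0.144], [0.785, 0.23, 0.16]]
d0 grey hi 146 [[0.557, -0.029, 0.192], [0.579, 0.031, 0.209], [0.702, 0.22, 0.217]]
w0 tile 7316 0.1023 ((500.20989990234375, 15.647087097167969), (239.93675231933594, 113.95970153808594), 3.7407124042510986)
w0 rack 3196 0.0886 ((551.681884765625, -41.35033416748047), (182.53024291992188, 203.38072204589844), 13.809775352478027)
w0 grey mid 4098 [[0.59, 0.018, 0.156], [0.634, 0.041, 0.158], [0.672, 0.065, 0.16]]
w0 grey hi 2913 [[0.559, -0.031, 0.2], [0.578, 0.028, 0.209], [0.601, 0.076, 0.217]]
```

View pics/crop.png

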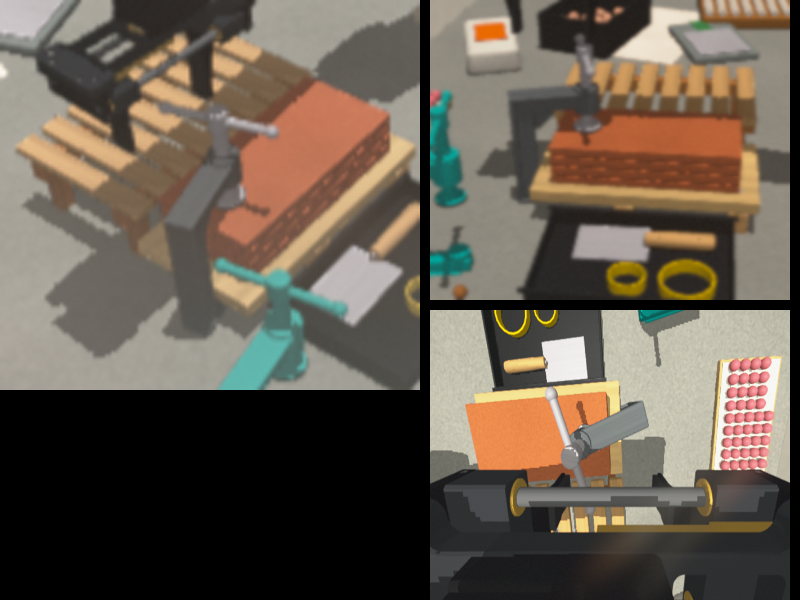

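The crop confirms the dark clamp: its pad stands on the far end of the top tile, and its bar runs from the ball at (550,393) in the wrist inset through the head at (570,455). The turquoise one stands free behind the tray. Next I'll fit the bar and rack.

```bash
python3 - <<'E'
from h import *
for n in('s0','d0','w0'):
    c=load(n);q=cloud(c);hsv=cv2.cvtColor(c['image'],cv2.COLOR_RGB2HSV)
    k=(hsv[...,1]<60)&(q[...,2]>.196)&(q[...,2]<.213)&(np.hypot(q[...,0]-.58,q[...,1]-.022)<.07)
    p=q[k];print(n,'bar n',k.sum(),'rect',cv2.minAreaRect((p[:,:2]*1000).astype(np.float32)),'z',np.percentile(p[:,2],[10,50,90]).round(4))
    v=cv2.fitLine((p[:,:2]*1000).astype(np.float32),cv2.DIST_HUBER,0,.01,.01).ravel();print(v, p[p[:,1].argmax()].round(4),p[p[:,1].argmin()].round(4))
    h=(hsv[...,1]<60)&(q[...,2]>.2125)&(q[...,2]<.222)&(np.hypot(q[...,0]-.58,q[...,1]-.022)<.025)
    if h.any(): print('head top',h.sum(),q[h].mean(0).round(4),np.ptp(q[h],axis=0).round(3))
    r=(q[...,0]>.34)&(q[...,0]<.7)&(q[...,1]>-.3)&(q[...,1]<-.05)&(abs(q[...,2]-.0885)<.004)&(hsv[...,1]>60)
    p=q[r];
    if len(p)>50:
        print('rack',len(p),np.median(p[:,2]),cv2.minAreaRect((p[:,:2]*1000).astype(np.float32)))
        rot=p[:,:2]@np.array([[np.cos(.063),-np.sin(.063)],[np.sin(.063),np.cos(.063)]]);print(np.percentile(rot,[.3,99.7],axis=0).round(4).tolist())
E
```

```text
s0 bar n 129 rect ((582.6834106445312, 23.398399353027344), (14.383487701416016, 118.20101165771484), 22.59747886657715) z [0.2016 0.2069 0.2101]
[ 3.5800013e-01 -9.3372154e-01  5.8034869e+02  2.7450012e+01] [0.5637 0.078  0.2075] [ 0.6003 -0.032   0.2094]
head top 26 [0.5817 0.0219 0.2157] [0.018 0.021 0.006]
rack 1690 0.08875078334446612 ((511.65191650390625, -141.94088745117188), (288.0965881347656, 177.15611267089844), 2.7934417724609375)
[[0.3596, -0.2633], [0.6443, -0.0876]]
d0 bar n 101 rect ((580.299072265625, 23.359603881835938), (17.840167999267578, 119.17401123046875), 16.536836624145508) z [0.2018 0.2083 0.2106]
[ 3.5566443e-01 -9.3461370e-01  5.7704779e+02  3.5412354e+01] [0.5605 0.0796 0.2046] [ 0.6028 -0.0321  0.2094]
head top 28 [0.579  0.0263 0.216 ] [0.018 0.016 0.004]
rack 1437 0.08968990346806971 ((510.9804382324219, -142.24481201171875), (284.7969665527344, 181.38255310058594), 3.077380895614624)
[[0.3594, -0.2632], [0.6413, -0.0841]]
w0 bar n 2089 rect ((582.3438720703125, 22.324901580810547), (15.752556800842285, 121.52243041992188), 20.02928352355957) z [0.2052 0.208  0.2098]
[ 3.5138664e-01 -9.3623042e-01  5.7644733e+02  3.5859505e+01] [0.559  0.0785 0.2046] [ 0.6014 -0.0354  0.2079]
head top 831 [0.5809 0.0216 0.2157] [0.02  0.02  0.005]
rack 2943 0.08861498198575046 ((556.7669677734375, -93.14035034179688), (189.64501953125, 85.55644989013672), 0.4338285028934479)
[[0.4739, -0.1698], [0.6428, -0.0853]]
```

```bash
cat >> h.py <<'E'
def wp(s,r=.044,gap=0,ax=(.581,.0225),th0=np.radians(110.8)):
    th=th0+s;u=np.array([np.cos(th),np.sin(th)]);t=np.array([-u[1],u[0]])
    return np.array(ax)+r*u-(.015*abs(t[0])+.0095*abs(t[1])+.0045+gap)*t
E
python3 - <<'E'
from h import *
prev=None
for s in np.arange(-.2,3.5,.2):
    p=wp(s); print(s.round(2),p.round(4), None if prev is None else ((p-prev)/.025).round(2)); prev=p
E
```

```text
-0.2 [0.5944 0.0693] None
0.0 [0.5858 0.0714] [-0.34  0.08]
0.2 [0.5763 0.0716] [-0.38  0.01]
0.4 [0.5664 0.0694] [-0.4  -0.09]
0.6 [0.5568 0.0648] [-0.39 -0.19]
0.8 [0.5482 0.0575] [-0.34 -0.29]
1.0 [0.5414 0.0481] [-0.27 -0.38]
1.2 [0.5371 0.037 ] [-0.17 -0.45]
1.4 [0.5346 0.0305] [-0.1  -0.26]
1.6 [0.5331 0.0232] [-0.06 -0.29]
1.8 [0.5329 0.0152] [-0.01 -0.32]
2.0 [0.5345 0.0065] [ 0.07 -0.35]
2.2 [ 0.5383 -0.0022] [ 0.15 -0.35]
2.4 [ 0.5443 -0.0103] [ 0.24 -0.32]
2.6 [ 0.5526 -0.0171] [ 0.33 -0.27]
2.8 [ 0.5622 -0.0219] [ 0.39 -0.19]
3.0 [ 0.57   -0.0251] [ 0.31 -0.13]
3.2 [ 0.5789 -0.0267] [ 0.36 -0.06]
3.4 [ 0.5885 -0.0262] [0.39 0.02]
```

Call:
{"op": "step_arm", "data": {"delta_pos": [[0,0,0.6],[-0.25,0.8,0],[-0.25,0.8,0],[-0.25,0.8,0],[-0.25,0.7,0],[0,0,0],[0,0,0],[0,0,0],[0,0,0]], "turn": [0,0,0,0,0,0,0,0,0], "grip": 1, "newtons": 20}}

```text
time: 1.05
ee_pos: [0.6003, 0.0762, 0.2377]
eef_rot: [0.708, 0.707, -0.0, 0.0]
ft_force: [-0.8, -0.3, 0.3]
width: 0.023
grip_force: 0.0
```

Call:
{"op": "step_arm", "data": {"delta_pos": [[0,0,-0.6],[0,0,-0.6],[0,0,-0.6],[0,0,0],[0,0,0],[-0.2,-0.1,0],[-0.2,-0.1,0],[0,0,0]], "turn": [0,0,0,0,0,0,0,0]}}

```text
time: 1.85
ee_pos: [0.5897, 0.072, 0.1933]
eef_rot: [0.707, 0.707, 0.0, 0.0]
ft_force: [1.0, 0.3, -0.6]
width: 0.0006
grip_force: 0.0
```

Call:
{"op": "step_arm", "data": {"delta_pos": [[-0.2,0,0],[-0.2,0,0],[-0.2,0,0],[-0.2,0,0],[0,0,0]], "turn": [0,0,0,0,0]}}

```text
time: 2.35
ee_pos: [0.5709, 0.0724, 0.1933]
eef_rot: [0.707, 0.707, 0.001, 0.001]
ft_force: [5.8, -0.1, -1.7]
width: 0.0006
grip_force: 2.6
```

Call:
{"op": "step_arm", "data": {"delta_pos": [[-0.25,-0.1,0],[-0.3,-0.15,0],[-0.35,-0.25,0],[-0.3,-0.3,0],[-0.25,-0.4,0],[0,0,0]], "turn": [0,0,0,0,0,0]}}

```text
time: 2.95
ee_pos: [0.5328, 0.0407, 0.1926]
eef_rot: [0.708, 0.706, -0.001, -0.0]
ft_force: [0.4, -0.2, -0.3]
width: 0.0007
grip_force: 0.0
```

```bash
python3 - <<'E'
from h import *
grab('wrist','w1');grab('scene','s1');c=load('s1')
im=np.zeros((450,800,3),np.uint8);im[:,:400]=cv2.resize(load('w1')['image'][50:350,200:467],(400,450));im[:,400:]=cv2.resize(c['image'][150:270,215:322],(400,450))
cv2.imwrite('pics/c1.png',im[:,:,::-1]);print(read_state()['ee_pos'],read_state()['ft_force'])
E
```

```text
[0.53337299 0.04212205 0.19244817] [-0.57645202 -0.10283851 -0.36663795]
```

View pics/c1.png

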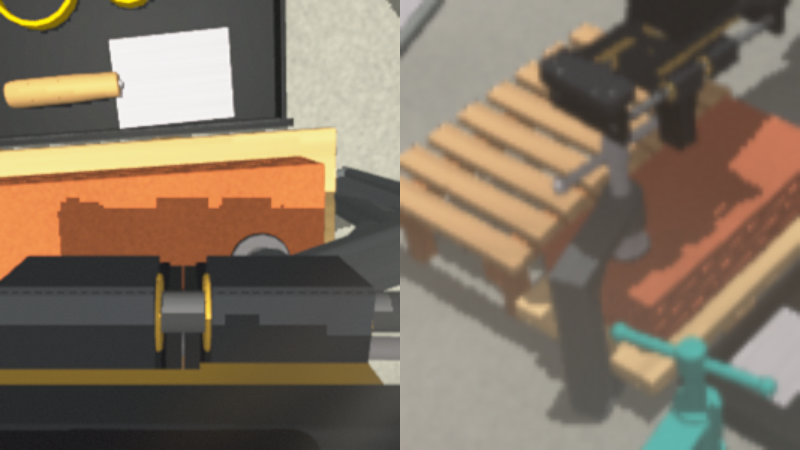

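The bar has turned about 1.1 rad: its far ball is now at (560,185) in the right-hand crop, over the clamp's far side. The tile is unmoved. I'll continue along the arc.

Call:
{"op": "step_arm", "data": {"delta_pos": [[0,-0.4,0],[0,-0.35,0],[0,-0.35,0],[0.05,-0.35,0.05],[0.15,-0.35,0],[0.2,-0.3,0.05],[0.35,-0.25,0],[0.4,-0.2,0],[0.3,-0.15,0],[0.35,-0.05,0],[0,0,0]], "turn": [0,0,0,0,0,0,0,0,0,0,0]}}

```text
time: 4.15
ee_pos: [0.5797, -0.0267, 0.1947]
eef_rot: [0.707, 0.707, -0.0, 0.0]
ft_force: [-0.1, 0.8, 1.2]
width: 0.0006
grip_force: 0.1
```

```bash
cat > bar.py <<'E'
from h import *
import sys
for n in('scene','side'):
    c=grab(n,n+sys.argv[1]);q=cloud(c);hsv=cv2.cvtColor(c['image'],cv2.COLOR_RGB2HSV)
    k=(hsv[...,1]<60)&(hsv[...,2]>70)&(q[...,2]>.197)&(q[...,2]<.217)&(np.hypot(q[...,0]-.581,q[...,1]-.0225)<.065)
    p=q[k];d=p[:,:2]-[.581,.0225];R=np.hypot(*d.T);o=R>.03
    print(n,k.sum(),'z',np.percentile(p[:,2],[10,50,90]).round(4))
    print(np.c_[np.degrees(np.arctan2(d[o,1],d[o,0])),R[o]*1000,p[o,2]*1000].round(0).astype(int)[::4].tolist())
    t=(hsv[...,0]<12)&(hsv[...,1]>110)&(q[...,2]>.097)&(q[...,2]<.108)&(abs(q[...,1])<.3)&(q[...,0]>.3)&(q[...,0]<.7)
    print('tile',cv2.minAreaRect((q[t][:,:2]*1000).astype(np.float32)))
print(read_state()['ee_pos'],read_state()['ft_force'])
E
python3 bar.py A
```

```text
scene 148 z [0.2052 0.2099 0.2142]
[[-72, 58, 212], [-68, 56, 212], [-70, 45, 213], [-66, 56, 210], [-67, 43, 212], [-75, 34, 210], [-67, 47, 207], [-68, 35, 210], [-68, 32, 207], [119, 40, 209], [105, 41, 214], [113, 50, 212], [106, 37, 209], [109, 49, 211], [106, 43, 207], [107, 55, 210], [110, 57, 205]]
tile ((500.4436950683594, 15.215065002441406), (240.85000610351562, 116.96160888671875), 4.041805267333984)
side 105 z [0.2034 0.2114 0.2141]
[[-68, 55, 214], [-70, 49, 213], [-69, 42, 213], [-68, 37, 212], [-67, 33, 211], [-94, 40, 205], [112, 30, 212], [114, 38, 213], [117, 41, 211], [106, 52, 212], [115, 60, 214], [112, 59, 212], [110, 61, 210], [108, 59, 207]]
tile ((499.791748046875, 18.183456420898438), (239.82318115234375, 117.5537109375), 4.336388111114502)
[ 0.57897755 -0.02621452  0.19488996] [-0.38291332  0.1123295   0.50107164]
```

The screw is at about 3.14 rad (bar back on its old line and 4 mm higher) and the tile is unmoved. Next I'll retract, go round to the tray side, open the fingers and square up to the tile.

Call:
{"op": "step_arm", "data": {"delta_pos": [[-0.1,-0.3,0],[0,0,0.7],[0,0,0.7],[0,0,0.7],[-0.8,0.7,0],[-0.8,0.9,0],[-0.8,0.9,0],[-0.8,0.9,0],[-0.8,0.9,0],[-0.8,0.9,0],[-0.25,0.9,0],[0,0.2,0]], "turn": [0,0,0,0,0,0,0,0,0,0,0.54,0]}}

```text
time: 5.45
ee_pos: [0.4494, 0.1262, 0.248]
eef_rot: [0.681, 0.732, 0.001, 0.0]
ft_force: [-0.2, -0.1, -0.4]
width: 0.0007
grip_force: 0.0
```

Call:
{"op": "step_arm", "data": {"delta_pos": [[0,0,0],[0,0,0],[0,0,0],[0,0,-0.6],[0,0,-0.8],[0,0,-0.8],[0,0,-0.8],[0,0,-0.8],[0,0,-0.8],[0,0,-0.6],[0,0,0],[0,0,0]], "turn": [0,0,0,0,0,0,0,0,0,0,0,0], "grip": 0}}

```text
time: 6.65
ee_pos: [0.4503, 0.1233, 0.1179]
eef_rot: [0.684, 0.729, -0.0, -0.0]
ft_force: [-0.3, 0.3, 0.9]
width: 0.0847
grip_force: 0.0
```

Call:
{"op": "step_arm", "data": {"delta_pos": [[0,0,-0.5],[0,0,-0.44],[0,-0.5,0],[0,-0.5,0],[0,-0.2,0],[0,-0.2,0],[0,0,0]], "turn": [0,0,0,0,0,0,0]}}

```text
time: 7.35
ee_pos: [0.4503, 0.0879, 0.0944]
eef_rot: [0.684, 0.729, 0.0, 0.0]
ft_force: [-0.1, -0.1, -0.2]
width: 0.0869
grip_force: 0.0
```

```bash
python3 - <<'E'
from h import *
c=grab('side','d2');g=grab('scene','s2');im=np.zeros((450,800,3),np.uint8);im[:,:400]=cv2.resize(c['image'][120:255,270:390],(400,450));im[:,400:]=cv2.resize(g['image'][140:260,225:332],(400,450))
cv2.imwrite('pics/c2.png',im[:,:,::-1]);s=read_state();print(s['ee_pos'],s['ft_force'],s['eef_rot'])
E
```

```text
[0.45014456 0.08893523 0.0942896 ] [-0.46194609  0.09391815  0.12051289] [6.83844777e-01 7.29627471e-01 2.57010268e-04 9.58932122e-05]
```

View pics/c2.png

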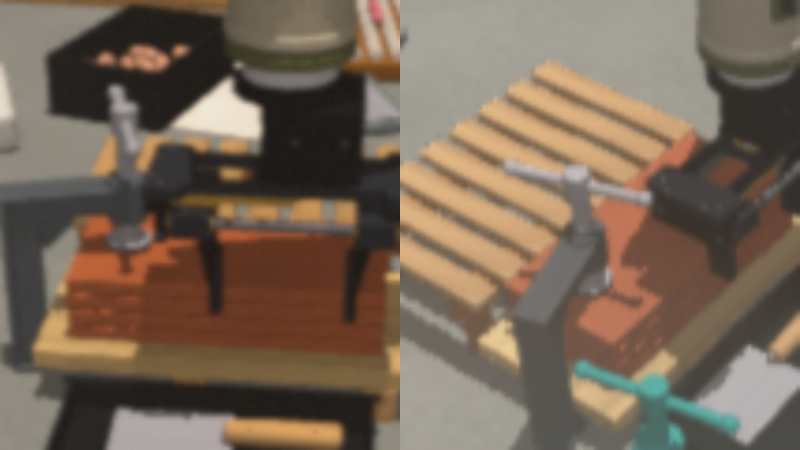

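The side crop shows the fingers at the tile's near edge (215,290) and (350,300), with the hand body's end at (165,180), close to the bar's ball. I'll measure that clearance before pushing.

```bash
python3 - <<'E'
from h import *
for n in('s2','d2'):
    c=load(n);q=cloud(c);hsv=cv2.cvtColor(c['image'],cv2.COLOR_RGB2HSV);V=hsv[...,2]
    print(V[(q[...,2]>.165)&(q[...,2]<.25)&(q[...,0]>.5)&(q[...,0]<.62)&(abs(q[...,1])<.15)].astype(int)[::25])
    k=(V<65)&(q[...,2]>.155)&(q[...,2]<.24)&(q[...,0]>.45)&(q[...,0]<.57)&(q[...,1]>0)&(q[...,1]<.15)
    p=q[k];print(n,k.sum(),np.percentile(p,[1,99],axis=0).round(4).tolist(),'maxx',np.sort(p[:,0])[-8:].round(4),'zmin at end',p[p[:,0]>.53][:,2].min().round(3))
    b=(V>80)&(hsv[...,1]<60)&(q[...,2]>.196)&(q[...,2]<.217)&(q[...,1]>.04)&(q[...,1]<.09)&(q[...,0]>.53)
    print('ball',b.sum(),q[b].min(0).round(4),q[b].max(0).round(4), q[b].mean(0).round(4))
E
```

```text
[ 88 180 205 161  66  72 138 122  70 172  77 178  62  71 137  70  72  59
  65  64  61  58  57  62  57  58  57]
s2 446 [[0.4526, 0.0665, 0.1674], [0.5455, 0.1299, 0.239]] maxx [0.545  0.5451 0.5453 0.5457 0.5459 0.5463 0.5475 0.5483] zmin at end 0.165
ball 82 [0.5348 0.0426 0.1963] [1.2189 0.087  0.2168] [0.8196 0.0632 0.2082]
[139 159 119 103 153  89  68 111  54  41  51  55  54  54  56  53  38  47
  43  48 109  33  53  51  43  37  40  43]
d2 668 [[0.4505, 0.0609, 0.17], [0.5401, 0.1321, 0.2374]] maxx [0.54   0.5401 0.5402 0.5419 0.5419 0.5433 0.568  0.5699] zmin at end 0.156
ball 166 [0.531  0.0401 0.1961] [1.2257 0.0895 0.2169] [1.0453 0.0652 0.2076]
```

There is about 10 mm clear between hand and ball, as planned. I'll push along the tile's -y.

Call:
{"op": "step_arm", "data": {"delta_pos": [[0,-0.2,0],[0,-0.2,0],[0,-0.2,0],[0.02,-0.3,0],[0.02,-0.3,0],[0.02,-0.3,0],[0.02,-0.3,0],[0,0,0]], "turn": [0,0,0,0,0,0,0,0]}}

```text
time: 8.25
ee_pos: [0.4521, 0.0421, 0.094]
eef_rot: [0.685, 0.729, -0.0, 0.0]
ft_force: [1.0, -0.7, -0.3]
width: 0.0866
grip_force: 0.0
```

```bash
cat > tile.py <<'E'
from h import *
import sys
for n in('scene','side'):
    c=grab(n,n+sys.argv[1]);q=cloud(c);hsv=cv2.cvtColor(c['image'],cv2.COLOR_RGB2HSV)
    t=(hsv[...,0]<12)&(hsv[...,1]>110)&(q[...,2]>.096)&(q[...,2]<.107)&(abs(q[...,1])<.3)&(q[...,0]>.3)&(q[...,0]<.7)
    print('tile',np.median(q[t][:,2]).round(4),cv2.minAreaRect((q[t][:,:2]*1000).astype(np.float32)))
    t=(q[...,2]>.078)&(q[...,2]<.0945)&(q[...,0]>.42)&(q[...,0]<.6)&(q[...,1]>.0)&(q[...,1]<.12)
    if t.sum()>30: print('tile2 face', t.sum(),np.median(q[t][:,2]).round(4),cv2.minAreaRect((q[t][:,:2]*1000).astype(np.float32)))
s=read_state();print(s['time'],s['ee_pos'],s['ft_force'])
E
python3 tile.py B
```

```text
tile 0.1024 ((504.86834716796875, -25.013809204101562), (239.24493408203125, 117.62871551513672), 3.1732523441314697)
tile2 face 633 0.0896 ((510.6148681640625, 52.49353790283203), (179.51646423339844, 47.011268615722656), 4.462062358856201)
tile 0.103 ((500.73065185546875, -9.123245239257812), (240.4919891357422, 130.6871795654297), 0.9577701091766357)
tile2 face 945 0.0901 ((510.49603271484375, 54.318687438964844), (180.5850067138672, 48.492313385009766), 2.8101859092712402)
8.35 [0.45195741 0.04301417 0.0939913 ] [1.05424275 0.71780273 0.29509016]
```

Call:
{"op": "step_arm", "data": {"delta_pos": [[0.02,-0.3,0],[0.02,-0.4,0],[0.02,-0.4,0],[0.02,-0.4,0],[0.02,-0.4,0],[0.02,-0.4,0],[0.02,-0.4,0],[0.02,-0.4,0],[0.02,-0.3,0],[0,-0.2,0],[0,0,0]], "turn": [0,0,0,0,0,0,0,0,0,0,0]}}

```text
time: 9.45
ee_pos: [0.4564, -0.0474, 0.094]
eef_rot: [0.684, 0.729, -0.0, 0.0]
ft_force: [-0.5, -0.2, -0.8]
width: 0.0871
grip_force: 0.0
```

```bash
python3 tile.py C
```

```text
tile 0.101 ((508.6773986816406, -113.85009765625), (237.78819274902344, 118.49479675292969), 3.7739005088806152)
tile2 face 959 0.0901 ((510.87811279296875, 37.094871520996094), (182.30307006835938, 74.25483703613281), 3.8011231422424316)
tile 0.1017 ((497.70635986328125, -102.09101104736328), (221.1572723388672, 138.97476196289062), 3.7577779293060303)
tile2 face 1292 0.0906 ((510.5328369140625, 38.38853073120117), (181.9022674560547, 79.59458923339844), 2.6894240379333496)
9.55 [ 0.45653699 -0.04658846  0.09410501] [ 0.01294501 -0.49715078  0.32359849]
```

Call:
{"op": "step_arm", "data": {"delta_pos": [[0.02,-0.3,0],[0.02,-0.3,0],[0.02,-0.3,0],[0.0,-0.25,0],[0,0,0],[0,0,0]], "turn": [0,0,0,0,0,0]}}

```text
time: 10.15
ee_pos: [0.458, -0.0756, 0.0941]
eef_rot: [0.684, 0.729, -0.0, 0.0]
ft_force: [1.1, 0.5, 0.2]
width: 0.0869
grip_force: 0.0
```

Call:
{"op": "step_arm", "data": {"delta_pos": [[0,0.3,0],[0,0.4,0],[0,0,0.5],[0,0,0.8],[0,0,0.8],[0,0,0.8],[0,0,0.8],[0,0,0.8],[0,0,0.8],[-0.3,0,0.5],[0,0,0]], "turn": [0,0,0,0,0,0,0,0,0,0,0]}}

```text
time: 11.25
ee_pos: [0.4506, -0.0575, 0.2411]
eef_rot: [0.684, 0.73, 0.001, 0.001]
ft_force: [-0.9, 0.0, -0.5]
width: 0.0869
grip_force: 0.0
```

```bash
python3 tile.py D; python3 bar.py E | grep -v tile; python3 -c "
import cv2;cv2.imwrite('pics/f.png',cv2.resize(cv2.imread('pics/sceneD.png')[120:280,190:390],(800,600)))"
```

```text
tile 0.101 ((508.8828125, -142.70440673828125), (241.3692169189453, 117.56522369384766), 3.4436535835266113)
tile2 face 955 0.09 ((510.26654052734375, 37.27280807495117), (182.55198669433594, 74.93832397460938), 3.5585010051727295)
tile 0.1017 ((501.73321533203125, -140.17965698242188), (225.91441345214844, 119.07025909423828), 3.63931941986084)
tile2 face 1278 0.0907 ((510.1528015136719, 39.859130859375), (180.7023162841797, 80.08423614501953), 1.713565468788147)
11.35 [ 0.45018305 -0.05740662  0.23885891] [ 0.18863359 -0.42780754 -1.13839112]
scene 149 z [0.2051 0.2101 0.2135]
[[-73, 62, 210], [-69, 60, 210], [-73, 50, 210], [-68, 60, 207], [-67, 47, 211], [-75, 37, 209], [-69, 51, 205], [-68, 38, 209], [-69, 32, 206], [114, 38, 212], [106, 37, 213], [111, 48, 213], [107, 30, 206], [108, 42, 209], [106, 56, 215], [109, 45, 206], [109, 58, 210], [110, 56, 204]]
side 104 z [0.2038 0.2115 0.2143]
[[-68, 54, 214], [-68, 54, 211], [-65, 54, 209], [-76, 45, 211], [-76, 38, 212], [117, 31, 212], [107, 40, 211], [106, 43, 210], [106, 55, 213], [115, 57, 213], [113, 56, 210], [110, 61, 210], [108, 60, 207]]
[ 0.45002956 -0.05743191  0.23817215] [ 0.08576641 -0.36559276 -0.50773457]
```

View pics/f.png

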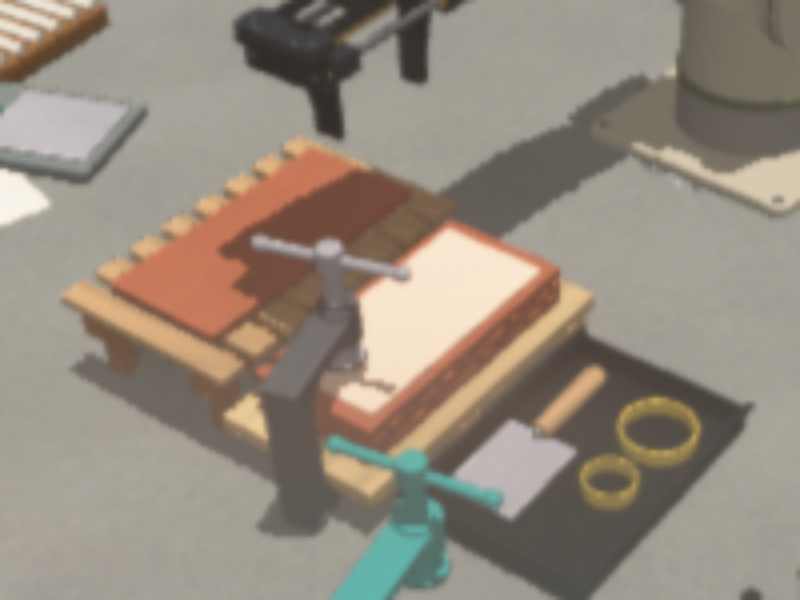

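The top tile lies flat and square on the rack at (265,235), wholly on the deck. The stack with its pale sheet is in place at (440,310), and the hand is clear above.

```bash
python3 -c "
from bench import *
print(close_job())"
```

```text
the job is handed in; nothing more can be done
None
```

The job is handed in at about 11 s: the screw is backed off about 3.14 rad, and the top tile lies flat and square on the rack, within about 2 mm of its centre. The rest of the stack looked undisturbed in the last picture; no verdict came back.

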